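Clamp the stoppered pot in the jar vise

TASK

On the kitchen shelf, stand the white ceramic pot with the cork-style stopper upright on the bed of the jar vise, between its open jaws, and let go of it. Then turn the vise's crank clockwise until the sliding jaw has pushed the pot up against the fixed jaw and holds it firmly, and let go of the crank.

Things in the scene. Friction and masses are not known exactly. Their poses are not given: they have to be found in the camera images.
- pot: White ceramic pot, straight round sides, 58 mm diameter, 70 mm high, with a cork-coloured silicone stopper 34 mm in diameter standing 28 mm above its flat top (98 mm in all); about 0.3 kg. The stopper is jammed tight: the pot can be lifted by it. Origin: centre of the underside, z up. Stands loose among others; the open white cup of like size and the steel pots are not needed.
- vise: Grey jar vise fixed to the shelf, 270 mm along its x, 90 along y. Origin: centre of its underside. Bed for the pot: top 10 mm up. Fixed jaw at the -x end, 80 mm wide along y, 65 mm high, rubber face at x = -105 mm looking to +x. Gear housing 70 x 70 mm, 76 mm high, centred at x = +85 mm, y = 0, where the crank's vertical axis stands; the crank arm lies on it, top at 87 mm.
- jaw: Sliding jaw of the vise, 80 mm wide, 21 mm thick, top 65 mm above the shelf. Origin: middle of the lower edge of its rubber face, which looks at the fixed jaw (axes as the vise's, face to -x), 12 mm above the shelf. Starts 90 to 104 mm from the fixed jaw's face; turning the crank clockwise seen from above closes it, 10 mm per radian, down to 50 mm.
- knob: Upright black round crank knob, 22 mm diameter, 42 mm high, on the crank arm 50 mm from the crank's axis. It spins freely on the arm, so it can be held from above and led round without turning the hand; about 4 N moves it, and the crank stays, still tight, where it is let go. Origin: centre of its underside, 86 mm above the shelf (arm's top there 85 mm); knob's top at 128 mm.
Mind the look-alikes: they are no part of the job. What is shaped like the pot but green or turquoise is not meant.

How it is judged:
By the outcome, as a careful person would: the job done as asked, in the order asked, and still so for the second after the job is handed in, with the robot touching nothing.
It also fails if it takes over 61 s, if anything falls off the work surface, if the arm or the gripper's body presses on something with over 40 N, if the wrist force passes 120 N, or if a joint passes its speed limit or range.

ROBOT

A 6-joint arm with a two-finger parallel gripper is mounted at the origin on the work surface. World frame = base frame: x ahead of the robot, y to its left, z up, the work surface at z = 0. Lengths are in m, angles in rad, forces in N, time in s.
With the tool pointing down it reaches from about 0.35 to 0.775 m from the base axis. Payload 7.3 kg.
Tool frame: the origin (TCP) lies at the very end of the fingers, on their centre line; the grasp point (between the pads) lies 19 mm behind it; z points along the fingers, y is the direction in which the jaws open and shut (so a half turn about z gives the same grasp; the last joint's range is limited). The gripper opens to 92 mm and grips with 3 to 60 N. Pads are 19 mm wide; open, the fingers measure 130 mm over their backs; the gripper's body (75 mm by 190 mm) begins 47 mm behind the grasp point.
Start: joints at [1.016, 0.342, 1.524, -0, 1.275, -0.146], TCP at [0.209, 0.482, 0.227] pointing down, gripper open.
Joint ranges: [-2.53, 2.53], [-0.77, 2.02], [0.04, 2.7], [-1, 4.14], [0.28, 2.66], [-3.11, 3.11]. Speed limits (rad/s): [2.57, 2.57, 3.14, 3.14, 3.14, 3.14].

INTERFACE

Orientations are given as [roll, pitch, yaw] about the fixed x, y, z axes, in that order (R = Rz(yaw) Ry(pitch) Rx(roll)).
In Python, from cell import robot gives the robot as it stands.
- The arm moves only by the shell command python3 -m pendant 'ROWS' [OPENING] [FORCE]. ROWS is JSON, a list of rows, each a list of 2 entries, a list of its own where there are three numbers: the shift along the tool's x, y, z in mm, then the turn about the tool's z in degrees. In form: [[[x, y, z], turn], ...]. A call has 1 to 10 rows; each row is the pose to reach, as a shift and turn from the pose measured when the call began, along the tool's axes at that moment; what a row does not reach only later rows make up. A row lasts 1/12 s, in which the tool goes at most 41.7 mm and 7.16 degrees, less where a joint would pass 70% of its speed; a pose out of reach is approached as far as the arm can. A call with a gripper value outside its range is refused whole. OPENING is the opening, from 0 (shut) to 1 (fully open), set as the call begins (- or left out, the last holds). The fingers move at their own pace and stop on an object; FORCE is the grip in N (left out, the last holds). Time passes only in rows, so rows that repeat a pose let the fingers close. It gives the time, the measured TCP pose, the force and the opening at its end, in the units of the state.
- robot.observe(): the state, without advancing time (a new reading comes with each control period).
- robot.read_camera(name): name is "scene" or "top" or "wrist"; returns the picture (384x512x3 uint8, red, green, blue); there is no depth.
- robot.calibration(name): a dict with "vfov" (degrees; the focal length in pixels is half the picture's height over the tangent of half this angle, whatever the lens; pixels are square), "cx", "cy" (the principal point, pixels), "rvec" (rotation vector, rad) and "tvec" (3), from world to camera coordinates, as OpenCV has them. Camera axes: x right, y down, z forward; pixel columns grow to the right and rows downward; lengths in m; the calibration is good to about 2 mm. A picture is of the moment at which its call begins: read the wrist's pose just before it. calibration takes no time and is no camera call; for the wrist camera it gives the pose at the moment of the call.
- robot.hand_in(): hands the job in, once; it reports no verdict.
Trained networks look in the newest picture that a camera, given by its name, has taken for a name from the list of things; names that differ only in an ending like _2 or _b are one class to them, and where a whole thing is asked for, a point or a joint stands for the part that bears it (a point fixed in the world has none). Each returns a list of dicts, best first, with "p" (0 to 1); they miss things now and then, are a little off and sometimes report something else, mostly with a low value. They report only what shows in the picture. A call takes as long as a camera call. They do not tell look-alikes from the thing itself.
- robot.find_in(camera, query): "xy" ([column, row] as shares, 0 to 1, of the picture: columns of its width, rows of its height, amid what is visible of it).
The state is a dict: "time": time; "qpos": joint angles; "qvel": joint speeds; "joint_efforts": joint torques, N m; "tool_pos": TCP position; "tool_rot": TCP orientation; "contact_force": force on the tool from outside, world axes, zero at the start; "torque": the same for the moment, N m; "opening": finger opening in m.
Only numpy, scipy, OpenCV 4.12 (cv2) and the standard library are available. Lean on these libraries where they do the work, as an engineer would, in place of code of your own. Each camera call takes 0.05 s, during which the arm holds its last target.

## Working session

There is one attempt and no reset: what is moved stays moved. The work goes in short steps, Python scripts to look and compute and a shell command to move; the robot and the scene stay as the last step left them, time stands still between calls to the robot, and variables do not carry over. Pictures are saved under pics/ and viewed, and the job is handed in when it is done.

```bash
ls; mkdir -p pics; python3 - <<'E'
from cell import robot
import cv2
s=robot.observe();print(s)
for n in("scene","top","wrist"):
    im=robot.read_camera(n);cv2.imwrite(f"pics/a_{n}.png",im[:,:,::-1]);print(n,robot.calibration(n))
    for q in("pot","vise","jaw","knob"):
        print(q,[( round(d['xy'][0]*512),round(d['xy'][1]*384),round(d['p'],2)) for d in robot.find_in(n,q)])
print(robot.observe()['time'])
E
```

```text
pics
{'time': 0.0, 'qpos': array([ 1.01601996e+00,  3.42709235e-01,  1.52501406e+00, -1.34824390e-05,
        1.27540858e+00, -1.45957648e-01]), 'qvel': array([-5.04661088e-06,  6.06198130e-04, -8.29840338e-04,  7.79286674e-05,
       -1.75626384e-03, -6.72340343e-04]), 'joint_efforts': array([-2.13258623e-03, -4.31236410e+01, -2.44220728e+01,  7.18446798e-02,
        5.58802695e-02, -1.16860128e-04]), 'tool_pos': array([0.20844569, 0.48139913, 0.226053  ]), 'tool_rot': array([-3.14006792e+00, -2.11109103e-04,  2.73277771e+00]), 'contact_force': array([ 0.12367671,  0.00326564, -0.22460619]), 'torque': array([0.03675358, 0.02477172, 0.00237474]), 'opening': 0.09171768194487392}
scene {'vfov': 45.67881700156194, 'cx': 260.9157546996755, 'cy': 188.6196317771971, 'rvec': array([ 1.17089721,  2.50068233, -0.78662663]), 'tvec': array([ 0.31177272, -0.29008352,  1.34796373])}
pot [(342, 178, 0.8), (299, 172, 0.65), (321, 210, 0.62)]
vise [(207, 174, 0.79)]
jaw [(201, 167, 0.76)]
knob [(161, 135, 0.47)]
top {'vfov': 49.77283019307741, 'cx': 251.59279735709364, 'cy': 190.67317592793907, 'rvec': array([ 2.2002922 , -2.13989115,  0.05063419]), 'tvec': array([0.03953463, 0.50863841, 1.06133364])}
pot [(213, 210, 0.9), (247, 233, 0.88), (216, 250, 0.63)]
vise [(322, 180, 0.62), (327, 178, 0.27)]
jaw [(325, 178, 0.96)]
knob []
wrist {'vfov': 65.52457063008119, 'cx': 253.46060526381268, 'cy': 189.20967394721026, 'rvec': array([-2.39466319, -1.5734352 , -0.25097356]), 'tvec': array([-0.52535256, -0.03909278,  0.39165475])}
pot []
vise []
jaw []
knob []
0.75
```

View pics/a_scene.png

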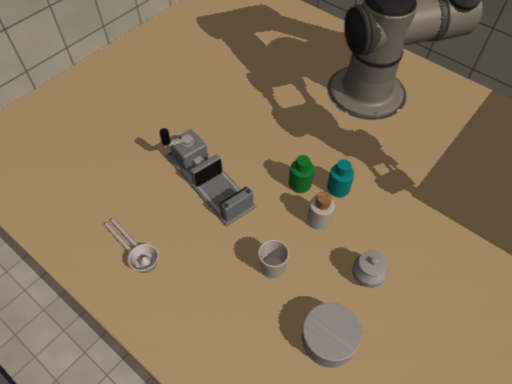

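View pics/a_top.png

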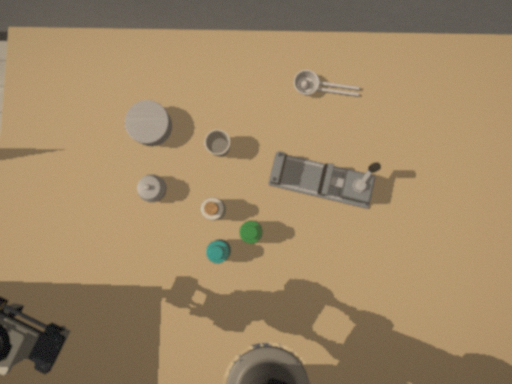

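In the scene view, the white pot with the cork is at (321,210), which is (213,209) in the top view. What could be mistaken for it (scene / top):
- green pot (302,175) / (250,232)
- turquoise pot (341,178) / (218,251)
- open white cup (273,259) / (217,143)
- steel pot (370,268) / (149,188)
- large steel pot (331,335) / (148,122)

I choose the white one with the cork. The vise is at top (322,180), its fixed jaw on the left and the knob at (374,167).

```bash
cat > h.py <<'E'
import numpy as np,cv2
from cell import robot
def K(c):
    f=192/np.tan(np.radians(c['vfov']/2));return np.array([[f,0,c['cx']],[0,f,c['cy']],[0,0,1]])
def back(c,uv,z):
    R=cv2.Rodrigues(np.array(c['rvec']))[0];t=np.array(c['tvec'])
    d=R.T@np.linalg.inv(K(c))@np.array([uv[0],uv[1],1.]);o=-R.T@t
    return o+d*(z-o[2])/d[2]
def proj(c,P):
    return cv2.projectPoints(np.array(P,float).reshape(-1,3),np.array(c['rvec']),np.array(c['tvec']),K(c),None)[0][:,0]
def tri(c1,u1,c2,u2):
    M=[K(c)@np.c_[cv2.Rodrigues(np.array(c['rvec']))[0],c['tvec']] for c in(c1,c2)]
    X=cv2.triangulatePoints(M[0],M[1],np.array(u1,float),np.array(u2,float))[:,0];return X[:3]/X[3]
E
python3 - <<'E'
from h import *
a=cv2.imread("pics/a_scene.png");b=cv2.imread("pics/a_top.png")
A=cv2.resize(a[120:250,140:270],(400,400),interpolation=cv2.INTER_CUBIC)
B=cv2.resize(b[130:230,260:400],(400,286),interpolation=cv2.INTER_CUBIC)
C=cv2.resize(a[180:240,290:350],(300,300),interpolation=cv2.INTER_CUBIC)
D=cv2.resize(b[180:240,185:245],(300,300),interpolation=cv2.INTER_CUBIC)
o=np.zeros((600,800,3),np.uint8)
o[:286,:400]=B;o[300:600,:300]=C;o[300:600,310:610]=D
cv2.imwrite("pics/crop1.png",o);cv2.imwrite("pics/crop2.png",cv2.resize(A,(600,600)))
c=robot.calibration("top");s=robot.calibration("scene")
print("pot top",back(c,(213,209),.07),"scene",back(s,(323,200),.098))
print("knob",back(c,(374,167),.128),tri(c,(374,167),s,(165,131)))
for uv,z in(((274,154),.065),((270,186),.065)):print(back(c,uv,z))
E
```

```text
pot top [0.45534499 0.14688781 0.07      ] scene [0.46477987 0.15502455 0.098     ]
knob [ 0.56253706 -0.23426628  0.128     ] [ 0.56274003 -0.23457817  0.12734386]
[ 0.59790913 -0.00129877  0.065     ]
[0.51692432 0.00668645 0.065     ]
```

View pics/crop1.png

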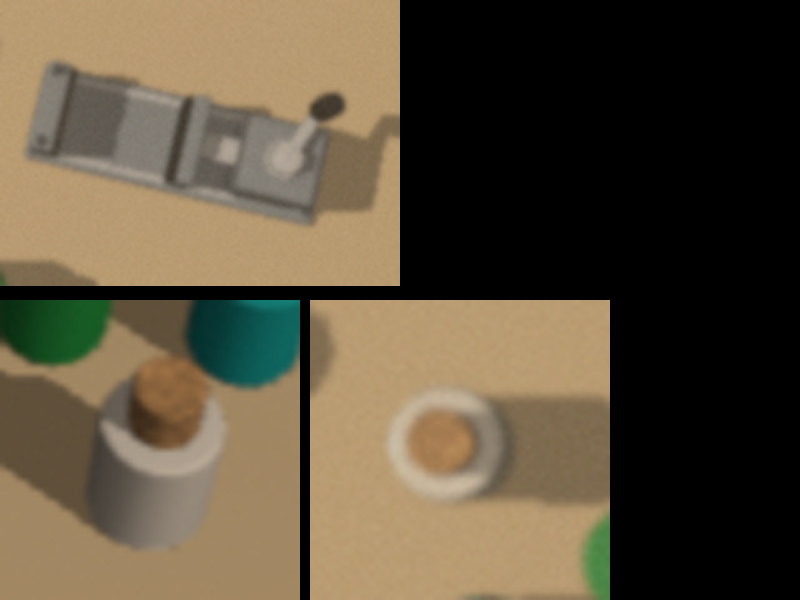

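View pics/crop2.png

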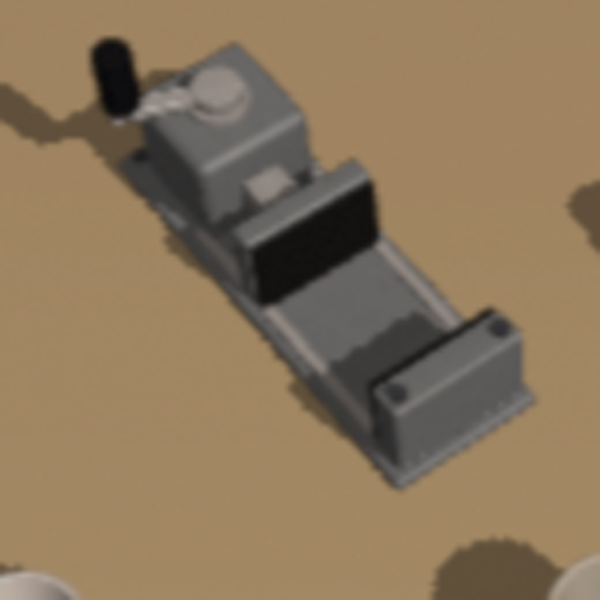

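The close crop confirms the choice: a white body with a cork stopper. Next I fit the vise pose.

```bash
cat > fit.py <<'E'
from h import *
from scipy.optimize import least_squares
c=robot.calibration("top");s=robot.calibration("scene")
T=lambda u:(260+u[0]/2.857,130+u[1]/2.857)
S=lambda u:(140+u[0]/4.615,120+u[1]/4.615)
obs=[(c,T((286,158)),(.085,0,.089)),(s,S((218,82)),(.085,0,.092)),
(s,S((490,312)),(-.105,-.04,.065)),(s,S((373,385)),(-.105,.04,.065)),
(s,S((400,488)),(-.135,.045,0)),(s,S((535,400)),(-.135,-.045,0)),(s,S((122,162)),(.135,.045,.005)),
(c,T((27,157)),(-.135,-.045,.005)),(c,T((310,222)),(.135,-.045,.005)),
(c,T((327,103)),('k',)), (s,S((110,42)),('k',)),
(s,S((375,183)),('j',-.04)),(s,S((252,268)),('j',.04)),(c,T((190,98)),('j',.04)),(c,T((170,183)),('j',-.04))]
def w(p,P):
    if P[0]=='k':P=(.085+.05*np.cos(p[4]),.05*np.sin(p[4]),.128)
    elif P[0]=='j':P=(-.105+p[3],P[1],.065)
    C,Sn=np.cos(p[2]),np.sin(p[2]);return (p[0]+C*P[0]-Sn*P[1],p[1]+Sn*P[0]+C*P[1],P[2])
f=lambda p:np.concatenate([proj(k,w(p,P))[0]-u for k,u,P in obs])
r=least_squares(f,[.55,-.1,-1.75,.1,.9],loss='soft_l1');p=r.x
print(p,np.degrees(p[2]),np.degrees(p[4]));print(f(p).reshape(-1,2).round(1))
for n,P in(("fixedface",(-.105,0,0)),("axis",(.085,0,0)),("knob",('k',)),("mid",(-.105+p[3]/2,0,0))):print(n,np.round(w(p,P),4))
# pot: stopper top + body top
D=lambda u:(185+u[0]/5,180+u[1]/5);C=lambda u:(290+u[0]/5,180+u[1]/5)
print("pot",back(c,D((133,142)),.098),back(c,D((135,142)),.07),back(s,C((172,72)),.098),back(s,C((163,123)),.07))
print('yaw',robot.observe()['tool_rot'])
E
python3 fit.py
```

```text
[ 0.54000763 -0.12695109 -1.77784352  0.10149817  1.20743728] -101.86293044053788 69.18106005885605
[[-0.5 -0.1]
 [-0.9 -1.4]
 [ 0.8 -3.2]
 [-1.8 -1.4]
 [-0.2  1. ]
 [ 0.6  0.3]
 [-1.1  0.2]
 [-2.7  0.4]
 [-1.4  1.4]
 [ 0.8  0.1]
 [-0.2  1.7]
 [ 0.3 -1.9]
 [-0.5 -4.2]
 [-0.5 -1.9]
 [-0.6 -0.6]]
fixedface [ 0.5616 -0.0242  0.    ]
axis [ 0.5225 -0.2101  0.    ]
knob [ 0.5646 -0.2371  0.128 ]
mid [ 0.5512 -0.0739  0.    ]
pot [0.45594583 0.14695315 0.098     ] [0.45676584 0.14943458 0.07      ] [0.45049687 0.14878396 0.098     ] [0.45794822 0.15337968 0.07      ]
yaw [3.14151406e+00 2.25047667e-05 2.73276223e+00]
```

```bash
cat >> h.py <<'E'
def delta(x,y,z,yaw=None):
    s=robot.observe();R=cv2.Rodrigues(np.eye(3))[0]
    from scipy.spatial.transform import Rotation as Ro
    R=Ro.from_euler('xyz',s['tool_rot']).as_matrix()
    d=R.T@(np.array([x,y,z])-s['tool_pos'])*1000
    t=0 if yaw is None else -np.degrees((yaw-s['tool_rot'][2]+np.pi)%(2*np.pi)-np.pi)
    print('delta mm',d.round(1),'turn',round(t,1),'t',s['time'],'F',s['contact_force'].round(1),'open',round(s['opening'],4),'pos',s['tool_pos'].round(4))
E
python3 -c "
from h import *
delta(.456,.148,.2,1.363)"
```

```text
delta mm [-359.6 -207.9   26.7] turn 78.5 t 0.75 F [-0.3  0.3  0.5] open 0.0919 pos [0.2087 0.4817 0.2267]
```

```bash
python3 -m pendant '[[[-36,-21,0],7],[[-72,-42,0],14],[[-108,-62,0],21],[[-144,-83,0],28],[[-180,-104,0],35],[[-216,-125,0],42],[[-252,-146,0],49],[[-288,-166,10],56],[[-324,-187,20],63],[[-360,-208,27],70]]' 1
python3 -c "
from h import *
delta(.456,.148,.2,1.363)"
```

```text
time: 1.58
tool_pos: [0.4556, 0.148, 0.1998]
tool_rot: [3.141, -0.0, 1.505]
contact_force: [-0.3, 0.2, -0.4]
opening: 0.0919
delta mm [ 0.1  0.4 -0.2] turn 8.1 t 1.5833 F [-0.3  0.2 -0.4] open 0.0919 pos [0.4556 0.148  0.1998]
```

```bash
python3 -m pendant '[[[0,0,0],7],[[0,0,0],8],[[0,0,0],8]]'
python3 - <<'E'
from h import *
delta(.456,.148,.072,1.363)
c=robot.calibration("wrist")
im=robot.read_camera("wrist");cv2.imwrite("pics/b_w.png",im[:,:,::-1])
for q in("pot","knob","jaw"):print(q,[(round(d['xy'][0]*512),round(d['xy'][1]*384),round(d['p'],2)) for d in robot.find_in("wrist",q)])
print(proj(c,[(.456,.148,.098),(.456,.148,.07),(.456,.148,0)]))
E
```

```text
time: 1.83
tool_pos: [0.4554, 0.1478, 0.1997]
tool_rot: [-3.141, -0.0, 1.366]
contact_force: [-0.4, -0.3, 1.1]
opening: 0.0921
delta mm [  0.2   0.6 127.7] turn 0.2 t 1.8333 F [-0.4 -0.3  1.1] open 0.0921 pos [0.4554 0.1478 0.1997]
pot [(163, 202, 0.91), (226, 251, 0.88), (256, 169, 0.69)]
knob []
jaw []
[[254.18788204 189.46745846]
 [254.12490304 180.73721337]
 [254.00753706 164.4677612 ]]
```

View pics/b_w.png

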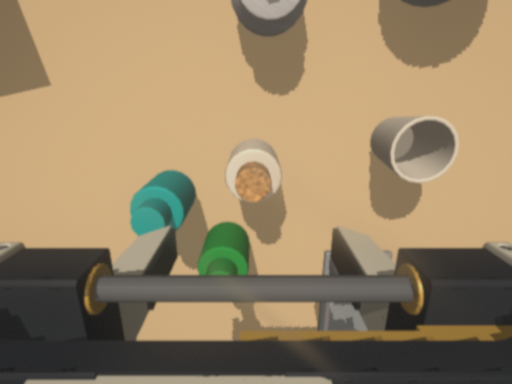

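Wrist view: the cork top sits at about (254,187) against a predicted (254,189), so the estimate holds. The green pot (225,250) and the turquoise one (163,200) are to its left. I'll descend with a narrower opening.

```bash
python3 -m pendant '[[[0,0.5,30],0],[[0,0.5,65],0],[[0,0.5,100],0],[[0,0.5,120],0],[[0,0.5,126],0],[[0,0.5,126],0]]' 0.65 25
python3 -m pendant '[[[0,0,0],0],[[0,0,0],0],[[0,0,0],0],[[0,0,0],0],[[0,0,0],0],[[0,0,0],0]]' 0 25
```

```text
time: 2.53
tool_pos: [0.4546, 0.1496, 0.0732]
tool_rot: [-3.14, 0.0, 1.372]
contact_force: [0.4, -0.2, 0.6]
opening: 0.0608
time: 3.03
tool_pos: [0.4553, 0.1498, 0.0742]
tool_rot: [-3.142, -0.0, 1.372]
contact_force: [-0.2, -0.5, 6.3]
opening: 0.0337
```

```bash
python3 -m pendant '[[[0,0,-30],0],[[0,0,-65],0],[[0,0,-100],0],[[0,0,-115],0],[[0,0,-116],0]]'
python3 - <<'E'
from h import *
delta(.5524,-.068,.19,1.363)
im=robot.read_camera("scene");cv2.imwrite("pics/c_s.png",im[:,:,::-1])
E
```

```text
time: 3.45
tool_pos: [0.457, 0.15, 0.1936]
tool_rot: [3.135, -0.003, 1.372]
contact_force: [0.8, 0.3, -3.2]
opening: 0.0331
delta mm [-194.8  136.6    3.9] turn 0.5 t 3.45 F [ 0.8  0.3 -3.2] open 0.0331 pos [0.457  0.15   0.1936]
```

View pics/c_s.png

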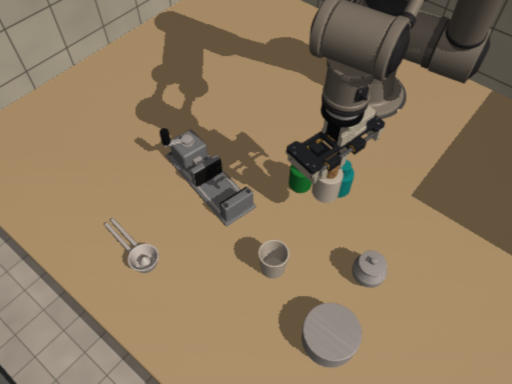

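The pot is lifted, at (327,185) in the scene. Moving it over the vise.

```bash
python3 -m pendant '[[[-10,7,0],0],[[-32,22,0],0],[[-60,42,0],0],[[-90,63,0],0],[[-120,84,0],0],[[-148,104,0],0],[[-172,121,0],0],[[-188,132,3],0],[[-195,137,4],0.5],[[-195,137,4],0.5]]'
python3 - <<'E'
from h import *
delta(.5524,-.068,.085,1.363)
for n in("scene","wrist"):
    im=robot.read_camera(n);cv2.imwrite(f"pics/d_{n}.png",im[:,:,::-1])
    if n=="scene":cv2.imwrite("pics/d_sc.png",cv2.resize(im[110:240,130:270,::-1],(646,600),interpolation=cv2.INTER_CUBIC))
E
```

```text
time: 4.33
tool_pos: [0.551, -0.0704, 0.1849]
tool_rot: [-3.14, -0.001, 1.36]
contact_force: [0.2, -0.3, -2.2]
opening: 0.0334
delta mm [ 2.5  1.  99.9] turn -0.2 t 4.3333 F [ 0.2 -0.3 -2.2] open 0.0334 pos [ 0.551  -0.0704  0.1849]
```

View pics/d_sc.png

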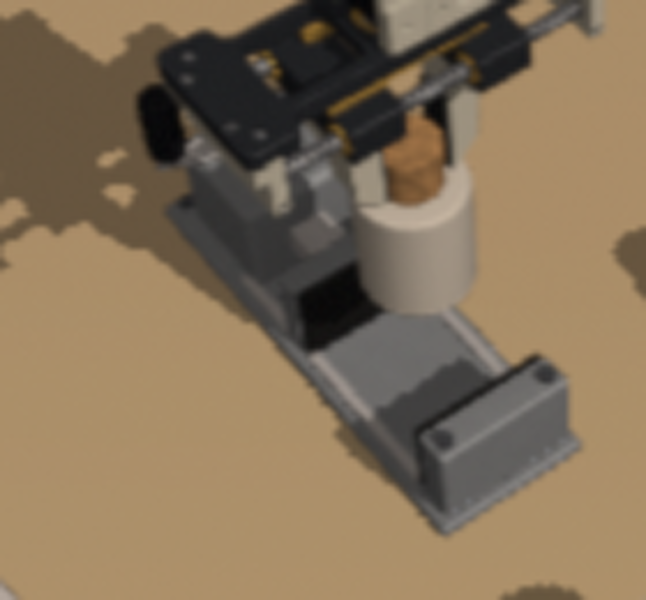

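View pics/d_wrist.png

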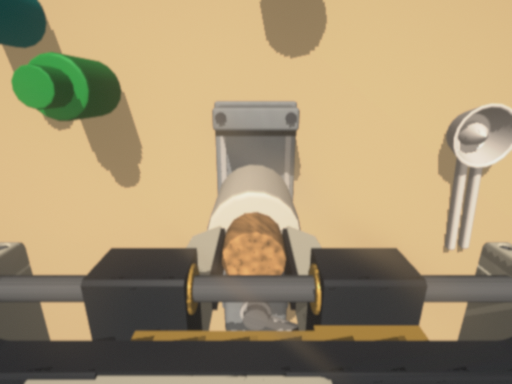

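```bash
python3 - <<'E'
from h import *
c=robot.calibration("wrist")
p=[.5400,-.12695,-1.77784]
def w(x,y,z):
    C,S=np.cos(p[2]),np.sin(p[2]);return (p[0]+C*x-S*y,p[1]+S*x+C*y,z)
print(proj(c,[w(-.105,.04,.065),w(-.105,-.04,.065),w(-.105,0,.065),w(.085,0,.09)]))
# measured inner edge mid and hub
a=back(c,(257.5,130),.065);h=back(c,(257,313),.09)
v=np.array([np.cos(p[2]),np.sin(p[2])])
for q in(a,h):
    d=q[:2]-p[:2];print(q,'vise coords',d@v,d@np.array([-v[1],v[0]]))
d=np.array([.5524,-.068])-p[:2];print(d@v,d@np.array([-v[1],v[0]]))
im=cv2.imread("pics/d_wrist.png");cv2.imwrite("pics/d_wc.png",cv2.resize(im[80:240,180:340],(600,600),interpolation=cv2.INTER_CUBIC))
E
```

```text
[[298.4876905  137.33122383]
 [212.37195329 137.3767444 ]
 [255.4291667  137.35398446]
 [255.3028381  323.13992775]]
[ 0.56483017 -0.01797878  0.065     ] vise coords -0.11174819542216059 0.0018989180487491678
[ 0.52688021 -0.19785357  0.09      ] vise coords 0.07208627872111832 0.0017358837938489043
-0.06024003828280888 1.696130065997707e-05
```

View pics/d_wc.png

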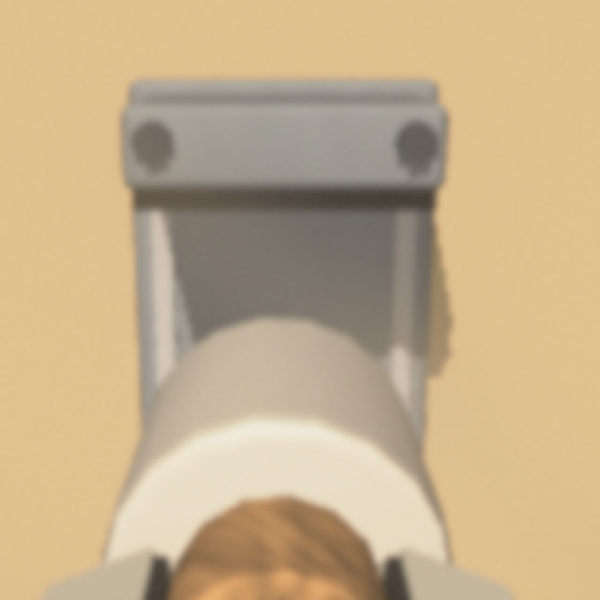

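The fixed jaw's rubber edge appears at wrist row ~135, where I predicted 137, so it agrees within about 3 mm. Lowering.

```bash
python3 -m pendant '[[[2,1,20],0],[[2.5,1,45],0],[[2.5,1,70],0],[[2.5,1,88],0],[[2.5,1,95],0],[[2.5,1,97],0],[[2.5,1,98],0],[[2.5,1,98],0]]'
python3 -c "
from h import *
delta(.5524,-.068,.084,1.363)
im=robot.read_camera('scene');cv2.imwrite('pics/e_sc.png',cv2.resize(im[110:240,130:270,::-1],(646,600),interpolation=cv2.INTER_CUBIC))"
```

```text
time: 5.1
tool_pos: [0.5528, -0.0652, 0.0891]
tool_rot: [3.14, -0.002, 1.363]
contact_force: [-0.7, -0.2, -2.8]
opening: 0.0333
delta mm [-2.8  0.2  5.1] turn 0.0 t 5.1 F [-0.7 -0.2 -2.8] open 0.0333 pos [ 0.5528 -0.0652  0.0891]
```

View pics/e_sc.png

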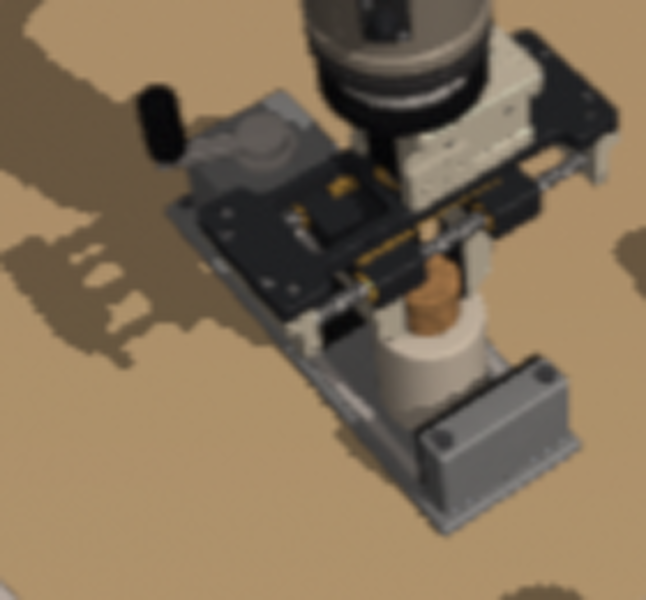

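```bash
python3 -m pendant '[[[-2,0,2],0],[[-2,0,4],0],[[-2,0,5],0],[[-2,0,5],0]]'
python3 -c "
from h import *
delta(.5524,-.068,.084,1.363)"
```

```text
time: 5.48
tool_pos: [0.5524, -0.0674, 0.0843]
tool_rot: [3.14, -0.002, 1.363]
contact_force: [0.4, -0.9, -2.9]
opening: 0.0336
delta mm [-0.6  0.1  0.3] turn -0.0 t 5.4833 F [ 0.4 -0.9 -2.9] open 0.0336 pos [ 0.5524 -0.0674  0.0843]
```

```bash
python3 -m pendant '[[[0,0,1],0],[[0,0,1.5],0],[[0,0,2],0],[[0,0,2],0]]'
python3 -c "
from h import *
delta(.5524,-.068,.084,1.363)"
```

```text
time: 5.82
tool_pos: [0.5528, -0.0673, 0.0842]
tool_rot: [3.138, -0.002, 1.363]
contact_force: [-3.5, 1.8, 12.0]
opening: 0.0338
delta mm [-0.7 -0.2  0.2] turn 0.0 t 5.8167 F [-3.5  1.8 12. ] open 0.0338 pos [ 0.5528 -0.0673  0.0842]
```

The pot is on the bed, with 12 N of contact. I'll ease off, release and rise.

```bash
python3 -m pendant '[[[0,0,-0.5],0],[[0,0,-0.5],0]]'; python3 -m pendant '[[[0,0,0],0],[[0,0,0],0],[[0,0,0],0],[[0,0,0],0]]' 0.65
python3 -m pendant '[[[0,0,-10],0],[[0,0,-35],0],[[0,0,-70],0],[[0,0,-88],0],[[0,0,-90],0]]'
python3 - <<'E'
from h import *
im=robot.read_camera('scene');cv2.imwrite('pics/f_sc.png',cv2.resize(im[110:240,130:270,::-1],(646,600),interpolation=cv2.INTER_CUBIC))
c=robot.calibration("wrist");im=robot.read_camera('wrist');cv2.imwrite('pics/f_w.png',im[:,:,::-1])
delta(.5646,-.2371,.19)
E
```

```text
time: 5.98
tool_pos: [0.5531, -0.0674, 0.0852]
tool_rot: [3.137, -0.002, 1.363]
contact_force: [0.6, -0.5, -2.8]
opening: 0.0333
time: 6.32
tool_pos: [0.5532, -0.0675, 0.0851]
tool_rot: [3.137, -0.002, 1.363]
contact_force: [0.4, -0.0, 0.2]
opening: 0.0551
time: 6.73
tool_pos: [0.555, -0.0681, 0.1802]
tool_rot: [3.128, -0.002, 1.363]
contact_force: [1.0, -0.5, 0.4]
opening: 0.0595
delta mm [-163.4   46.3  -13.8] turn 0 t 6.8333 F [-0.5  0.6 -0.1] open 0.0597 pos [ 0.5531 -0.0677  0.1763]
```

View pics/f_sc.png

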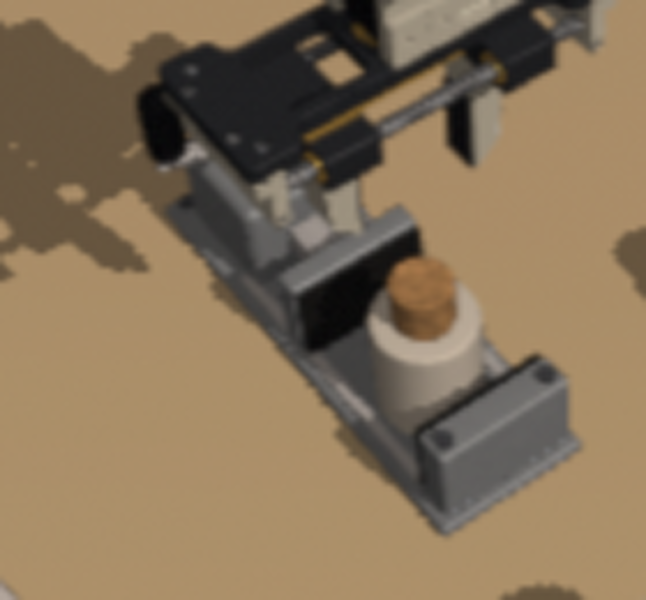

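View pics/f_w.png

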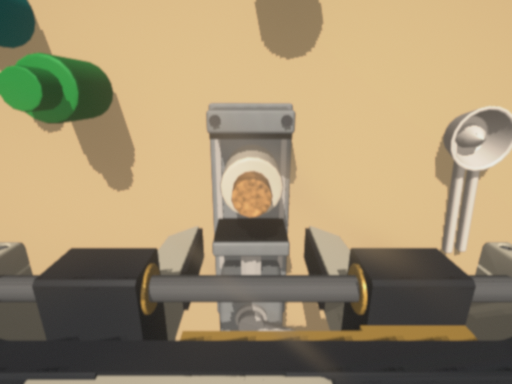

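The pot stands upright between the jaws, released. Next, the knob.

```bash
python3 -m pendant '[[[-20,6,-10],0],[[-55,16,-20],0],[[-95,27,-24],0],[[-130,37,-24],0],[[-155,44,-24],0],[[-163,46,-24],0],[[-163,46,-24],0]]'
python3 - <<'E'
from h import *
delta(.5635,-.236,.096)
c=robot.calibration("wrist");im=robot.read_camera('wrist');cv2.imwrite('pics/g_w.png',im[:,:,::-1])
print([(d['xy'][0]*512,d['xy'][1]*384,d['p']) for d in robot.find_in("wrist","knob")])
print(proj(c,[(.5635,-.236,.128),(.5635,-.236,.086),(.5225,-.2101,.09)]))
s=robot.calibration("scene");im=robot.read_camera('scene');cv2.imwrite('pics/g_sc.png',cv2.resize(im[80:220,100:250,::-1],(600,560),interpolation=cv2.INTER_CUBIC))
E
```

```text
time: 7.42
tool_pos: [0.5634, -0.2384, 0.1982]
tool_rot: [3.138, -0.003, 1.36]
contact_force: [0.9, 1.2, 0.6]
opening: 0.0598
delta mm [  2.1  -0.8 102.2] turn 0 t 7.4167 F [0.9 1.2 0.6] open 0.0598 pos [ 0.5634 -0.2384  0.1982]
[(254.208, 198.9888, 0.84)]
[[252.81465782 199.37629567]
 [252.71343338 184.1822669 ]
 [202.9534016  168.00236987]]
```

View pics/g_w.png

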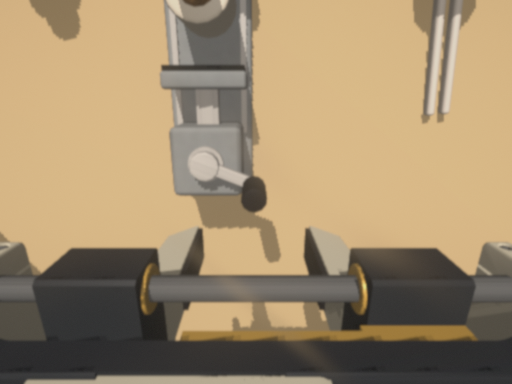

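View pics/g_sc.png

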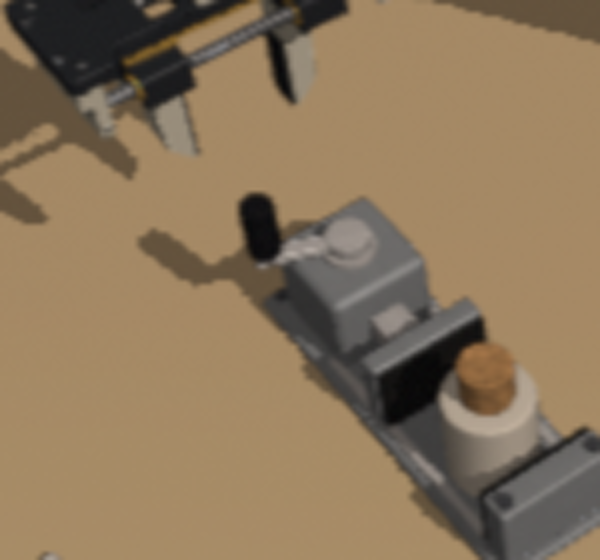

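```bash
python3 - <<'E'
from h import *
w=robot.calibration("wrist");s=robot.calibration("scene");t=robot.calibration("top")
hs=(100+350/4,80+237/4)
H=(204,162);T=(260+286/2.857,130+158/2.857)
for z in(.087,.095):print(z,back(w,H,z),back(s,hs,z),back(t,T,z))
ks=(100+257/4,80+203/4)
for z in(.128,):print(back(w,(254,200),z),back(s,ks,z),back(t,(374,167),z))
print(tri(w,H,s,hs),tri(t,T,s,hs))
E
```

```text
0.087 [ 0.52464638 -0.20244601  0.087     ] [ 0.52471034 -0.20497591  0.087     ] [ 0.52253749 -0.21191147  0.087     ]
0.095 [ 0.52630013 -0.20093679  0.095     ] [ 0.5291257  -0.19925297  0.095     ] [ 0.52178615 -0.21005193  0.095     ]
[ 0.56494396 -0.23378944  0.128     ] [ 0.56374377 -0.23611882  0.128     ] [ 0.56253706 -0.23426628  0.128     ]
[ 0.52620286 -0.20233225  0.09040497] [ 0.52177472 -0.21168511  0.08008876]
```

```bash
python3 -c "
from h import *
delta(.5637,-.2347,.096)"
python3 -m pendant '[[[3.5,-1,30],0],[[3.5,-1,65],0],[[3.5,-1,92],0],[[3.5,-1,101],0],[[3.5,-1,102],0],[[3.5,-1,102],0]]' 0.6 12
python3 -c "
from h import *
delta(.5637,-.2347,.096)
w=robot.calibration('wrist');im=robot.read_camera('wrist');cv2.imwrite('pics/h_w.png',im[:,:,::-1])"
```

```text
delta mm [-1.000e-01 -9.000e-01  1.034e+02] turn 0 t 7.5667 F [-0.5  0.6  0.1] open 0.0593 pos [ 0.564  -0.235   0.1994]
time: 8.07
tool_pos: [0.5649, -0.2304, 0.0981]
tool_rot: [3.136, -0.003, 1.365]
contact_force: [0.9, 0.1, 0.4]
opening: 0.0548
delta mm [-4.5 -0.3  2.1] turn 0 t 8.0667 F [0.9 0.1 0.4] open 0.0548 pos [ 0.5649 -0.2304  0.0981]
```

View pics/h_w.png

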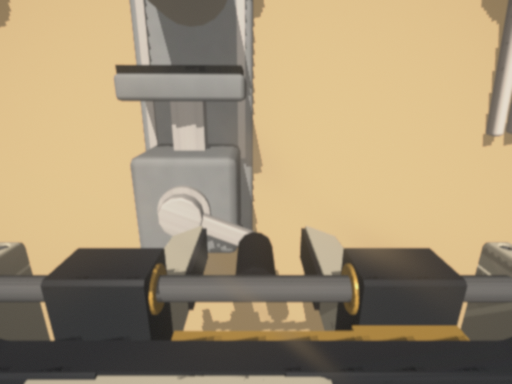

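The knob at (255,255) is between the fingers. I'll correct by -4 mm and close.

```bash
python3 -m pendant '[[[-4,0,1],0],[[-4,0,1],0],[[-4,0,1],0]]'; python3 -m pendant '[[[0,0,0],0],[[0,0,0],0],[[0,0,0],0],[[0,0,0],0],[[0,0,0],0],[[0,0,0],0],[[0,0,0],0]]' 0 15
python3 -c "
from h import *
delta(.5637,-.2347,.096)"
```

```text
time: 8.37
tool_pos: [0.5652, -0.2355, 0.0995]
tool_rot: [3.132, -0.002, 1.364]
contact_force: [-0.6, 0.1, 0.9]
opening: 0.0554
time: 8.95
tool_pos: [0.5646, -0.2353, 0.0995]
tool_rot: [3.133, -0.002, 1.365]
contact_force: [-2.8, 0.7, 1.3]
opening: 0.0216
delta mm [ 0.4 -1.1  3.5] turn 0 t 8.95 F [-2.8  0.7  1.3] open 0.0216 pos [ 0.5646 -0.2353  0.0995]
```

```bash
cat >> h.py <<'E'
def arc(ax,ay,angs,r=.05):
    s=robot.observe();from scipy.spatial.transform import Rotation as Ro
    R=Ro.from_euler('xyz',s['tool_rot']).as_matrix();p=s['tool_pos']
    v=p[:2]-[ax,ay];a0=np.degrees(np.arctan2(v[1],v[0]));r0=np.hypot(*v)
    print('angle',a0.round(1),'r mm',(r0*1000).round(1),'F',s['contact_force'].round(1),'t',s['time'],p.round(4))
    for a in angs:
        q=np.radians(a0-a);t=np.array([ax+r*np.cos(q),ay+r*np.sin(q),p[2]])
        print(a,(R.T@(t-p)*1000).round(1)[:2])
E
python3 -c "
from h import *
arc(.5238,-.2055,range(8,65,8))"
```

```text
angle -36.2 r mm 50.6 F [-2.8  0.7  1.3] t 8.95 [ 0.5646 -0.2353  0.0995]
8 [-5.9 -3.8]
16 [-11.5  -8. ]
24 [-16.5 -12.8]
32 [-20.8 -18.4]
40 [-24.2 -24.4]
48 [-26.8 -30.9]
56 [-28.4 -37.7]
64 [-29.1 -44.6]
```

```bash
python3 -m pendant '[[[-6,-4,0],0],[[-11.5,-8,0],0],[[-16.5,-13,0],0],[[-21,-18.5,0],0]]'
python3 -c "
from h import *
arc(.5238,-.2055,range(8,81,8))"
```

```text
time: 9.28
tool_pos: [0.5437, -0.2529, 0.0996]
tool_rot: [3.128, -0.001, 1.365]
contact_force: [5.4, 0.1, -1.4]
opening: 0.0215
angle -67.2 r mm 51.4 F [ 5.4  0.1 -1.4] t 9.2833 [ 0.5437 -0.2529  0.0996]
8 [-2.4 -6.8]
16 [ -5.1 -13.2]
24 [ -6.9 -20. ]
32 [ -7.7 -26.9]
40 [ -7.5 -33.9]
48 [ -6.4 -40.8]
56 [ -4.3 -47.4]
64 [ -1.3 -53.7]
72 [  2.6 -59.5]
80 [  7.2 -64.8]
```

Only about 5 N tangentially and almost nothing radially, so the arc estimate is right.

```bash
python3 -m pendant '[[[-2.5,-7,0],0],[[-5,-13,0],0],[[-7,-20,0],0],[[-7.5,-27,0],0],[[-7.5,-34,0],0],[[-6.5,-41,0],0],[[-4.5,-47.5,0],0]]'
python3 -c "
from h import *
arc(.5238,-.2055,range(8,81,8))"
```

```text
time: 9.87
tool_pos: [0.497, -0.2499, 0.0996]
tool_rot: [3.124, 0.002, 1.364]
contact_force: [2.9, -5.8, -0.1]
opening: 0.0218
angle -121.1 r mm 51.8 F [ 2.9 -5.8 -0.1] t 9.8667 [ 0.497  -0.2499  0.0996]
8 [ 4.5 -5.8]
16 [  8.1 -11.8]
24 [ 12.5 -17.2]
32 [ 17.6 -21.9]
40 [ 23.4 -25.9]
48 [ 29.6 -29. ]
56 [ 36.2 -31.2]
64 [ 43.1 -32.5]
72 [ 50.  -32.9]
80 [ 57.  -32.2]
```

```bash
python3 -m pendant '[[[4,-6,0],0],[[8,-12,0],0],[[12,-17.5,0],0],[[17,-22.5,0],0],[[23,-26.5,0],0],[[29.5,-29.5,0],0],[[36,-31.5,0],0],[[43,-33,0],0],[[43,-33,0],0]]'
python3 -c "
from h import *
arc(.5238,-.2055,range(8,81,8))"
```

```text
time: 10.62
tool_pos: [0.4735, -0.2012, 0.0994]
tool_rot: [3.123, 0.003, 1.365]
contact_force: [-1.1, -0.6, 2.6]
opening: 0.0219
angle 175.2 r mm 50.5 F [-1.1 -0.6  2.6] t 10.6167 [ 0.4735 -0.2012  0.0994]
8 [7.  0.2]
16 [14.   0.8]
24 [20.8  2.3]
32 [27.3  4.8]
40 [33.4  8.2]
48 [39.  12.4]
56 [43.9 17.4]
64 [48.1 22.9]
72 [51.5 29. ]
80 [54.  35.5]
```

```bash
python3 -m pendant '[[[7,0,0],0],[[14,0.5,0],0],[[21,2,0],0],[[27.5,4.5,0],0],[[33.5,8,0],0],[[39,12,0],0],[[44,17,0],0],[[44,17,0],0]]'
python3 - <<'E'
from h import *
arc(.5238,-.2055,range(5,81,5))
for n in("scene","top"):
    im=robot.read_camera(n)[:,:,::-1]; im=im[80:220,100:250] if n=="scene" else im[120:240,250:400]
    cv2.imwrite(f'pics/i_{n}.png',cv2.resize(im,None,fx=4,fy=4,interpolation=cv2.INTER_CUBIC))
E
```

```text
time: 11.28
tool_pos: [0.5001, -0.1628, 0.0994]
tool_rot: [3.122, 0.005, 1.365]
contact_force: [2.7, -4.1, -2.6]
opening: 0.0217
angle 119.0 r mm 48.9 F [ 2.7 -4.1 -2.6] t 11.2833 [ 0.5001 -0.1628  0.0994]
5 [3.6 2.7]
10 [6.  6.3]
15 [ 8.  10.2]
20 [ 9.7 14.2]
25 [11.1 18.3]
30 [12.1 22.6]
35 [12.7 26.9]
40 [13.  31.2]
45 [12.9 35.6]
50 [12.4 39.9]
55 [11.5 44.2]
60 [10.2 48.4]
65 [ 8.6 52.4]
70 [ 6.6 56.3]
75 [ 4.3 60. ]
80 [ 1.7 63.5]
```

View pics/i_scene.png

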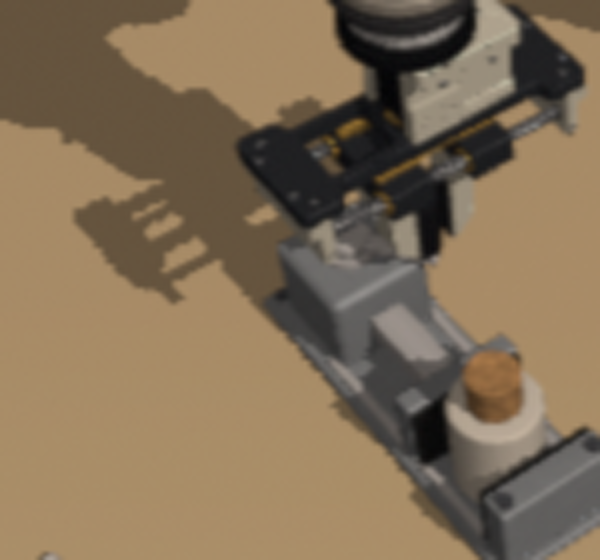

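The jaw has almost reached the pot. The radial residual suggests the axis is ~2 mm further in -y. I'll continue in smaller steps.

```bash
python3 -c "
from h import *
arc(.5238,-.2075,range(5,51,5))"
```

```text
angle 118.0 r mm 50.6 F [ 2.7 -4.  -3.3] t 11.3833 [ 0.5001 -0.1628  0.0995]
5 [2.2 3.8]
10 [4.5 7.5]
15 [ 6.5 11.4]
20 [ 8.2 15.4]
25 [ 9.5 19.6]
30 [10.4 23.9]
35 [10.9 28.2]
40 [11.1 32.6]
45 [10.9 36.9]
50 [10.3 41.2]
```

```bash
python3 -m pendant '[[[2,4,0],0],[[4.5,7.5,0],0],[[6.5,11.5,0],0],[[8,15.5,0],0],[[8,15.5,0],0]]'
python3 -c "
from h import *
arc(.5238,-.2075,range(5,51,5))"
```

```text
time: 11.8
tool_pos: [0.5168, -0.1578, 0.0994]
tool_rot: [3.123, 0.003, 1.365]
contact_force: [-2.8, 0.6, 2.0]
opening: 0.0217
angle 98.1 r mm 50.2 F [-2.8  0.6  2. ] t 11.8 [ 0.5168 -0.1578  0.0994]
5 [1.1 4.2]
10 [2.  8.5]
15 [ 2.6 12.8]
20 [ 2.8 17.2]
25 [ 2.6 21.5]
30 [ 2.  25.9]
35 [ 1.  30.1]
40 [-0.3 34.3]
45 [-2.  38.3]
50 [-4.  42.2]
```

```bash
python3 -m pendant '[[[1,4,0],0],[[2,8.5,0],0],[[2,8.5,0],0]]'
python3 -c "
from h import *
arc(.5238,-.2075,range(5,51,5))"
```

```text
time: 12.05
tool_pos: [0.5258, -0.1574, 0.0994]
tool_rot: [3.123, 0.003, 1.365]
contact_force: [-1.8, 1.2, 1.3]
opening: 0.0214
angle 87.8 r mm 50.1 F [-1.8  1.2  1.3] t 12.05 [ 0.5258 -0.1574  0.0994]
5 [0.4 4.3]
10 [0.6 8.7]
15 [ 0.3 13.1]
20 [-0.3 17.4]
25 [-1.2 21.6]
30 [-2.6 25.8]
35 [-4.3 29.8]
40 [-6.3 33.7]
45 [-8.7 37.3]
50 [-11.4  40.8]
```

```bash
python3 -m pendant '[[[0.5,4.5,0],0],[[0.5,8.5,0],0],[[0.5,8.5,0],0]]'
python3 - <<'E'
from h import *
arc(.5238,-.2075,range(5,51,5))
for n in("scene","top"):
    im=robot.read_camera(n)[:,:,::-1]; im=im[80:220,100:250] if n=="scene" else im[120:240,250:400]
    cv2.imwrite(f'pics/j_{n}.png',cv2.resize(im,None,fx=4,fy=4,interpolation=cv2.INTER_CUBIC))
E
```

```text
time: 12.3
tool_pos: [0.5314, -0.1579, 0.0991]
tool_rot: [3.131, 0.002, 1.365]
contact_force: [-14.1, 1.0, 8.4]
opening: 0.0218
angle 81.3 r mm 50.2 F [-14.1   1.    8.4] t 12.3 [ 0.5314 -0.1579  0.0991]
5 [-0.1  4.4]
10 [-0.5  8.7]
15 [-1.2 13. ]
20 [-2.3 17.2]
25 [-3.7 21.4]
30 [-5.5 25.3]
35 [-7.7 29.1]
40 [-10.1  32.7]
45 [-12.9  36.1]
50 [-15.9  39.2]
```

View pics/j_scene.png

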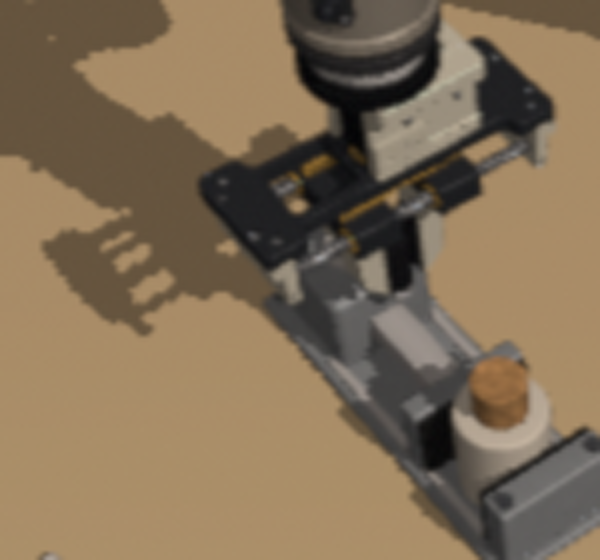

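View pics/j_top.png

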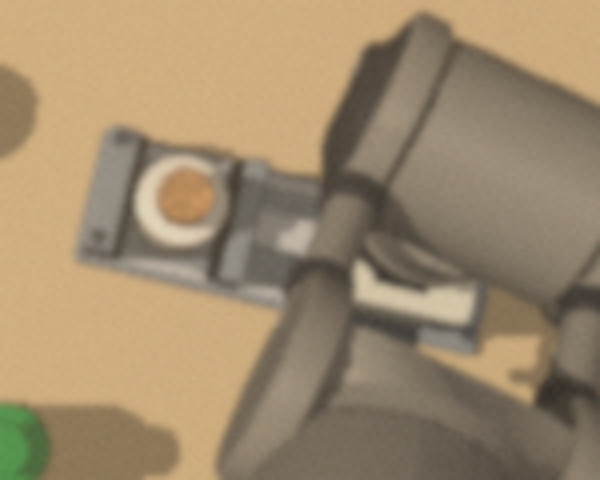

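The force jumped to 14 N, so the pot is between both jaws. I'll tighten a touch more to confirm it's a hard stop.

```bash
python3 -m pendant '[[[0,3,0],0],[[0,4,0],0],[[0,4,0],0]]'
python3 -c "
from h import *
arc(.5238,-.2075,[5])"
```

```text
time: 12.65
tool_pos: [0.5314, -0.1578, 0.099]
tool_rot: [3.139, 0.002, 1.366]
contact_force: [-16.6, 1.8, 11.4]
opening: 0.0215
angle 81.3 r mm 50.2 F [-16.6   1.8  11.4] t 12.65 [ 0.5314 -0.1578  0.099 ]
5 [-0.2  4.4]
```

```bash
python3 -m pendant '[[[0,5,0],0],[[0,7,0],0],[[0,7,0],0],[[0,7,0],0]]'
python3 -c "
from h import *
arc(.5238,-.2075,[5])"
```

```text
time: 12.98
tool_pos: [0.5326, -0.1578, 0.0987]
tool_rot: [-3.131, 0.001, 1.366]
contact_force: [-23.9, 3.0, 16.5]
opening: 0.0218
angle 80.0 r mm 50.5 F [-23.9   3.   16.5] t 12.9833 [ 0.5326 -0.1578  0.0987]
5 [-0.5  4.4]
```

It is tight at 24 N with almost no further motion. Relaxing the arm, then releasing and rising.

```bash
python3 -m pendant '[[[0,0,0],0],[[0,0,0],0]]'; python3 -m pendant '[[[0,0,0],0],[[0,0,0],0],[[0,0,0],0],[[0,0,0],0],[[0,0,0],0]]' 0.6
python3 -m pendant '[[[0,0,-10],0],[[0,0,-35],0],[[0,0,-70],0],[[0,0,-105],0],[[-20,0,-120],0],[[-60,0,-130],0],[[-100,0,-130],0],[[-130,0,-130],0],[[-130,0,-130],0]]'
python3 - <<'E'
from h import *
arc(.5238,-.2075,[])
for n in("scene","top"):
    im=robot.read_camera(n)[:,:,::-1]; im=im[80:220,100:250] if n=="scene" else im[120:240,250:400]
    cv2.imwrite(f'pics/k_{n}.png',cv2.resize(im,None,fx=4,fy=4,interpolation=cv2.INTER_CUBIC))
im=robot.read_camera("wrist");cv2.imwrite("pics/k_w.png",im[:,:,::-1])
E
```

```text
time: 13.15
tool_pos: [0.5302, -0.1575, 0.099]
tool_rot: [-3.126, 0.001, 1.366]
contact_force: [-12.6, 0.7, 8.7]
opening: 0.0215
time: 13.57
tool_pos: [0.5307, -0.1576, 0.0989]
tool_rot: [-3.127, 0.001, 1.366]
contact_force: [-0.5, -0.2, -0.5]
opening: 0.0507
time: 14.32
tool_pos: [0.505, -0.2905, 0.2299]
tool_rot: [-3.129, 0.004, 1.362]
contact_force: [0.1, 0.6, -0.9]
opening: 0.0548
angle -102.8 r mm 85.1 F [ 0.1  0.6 -0.9] t 14.3167 [ 0.505  -0.2905  0.2299]
```

View pics/k_scene.png

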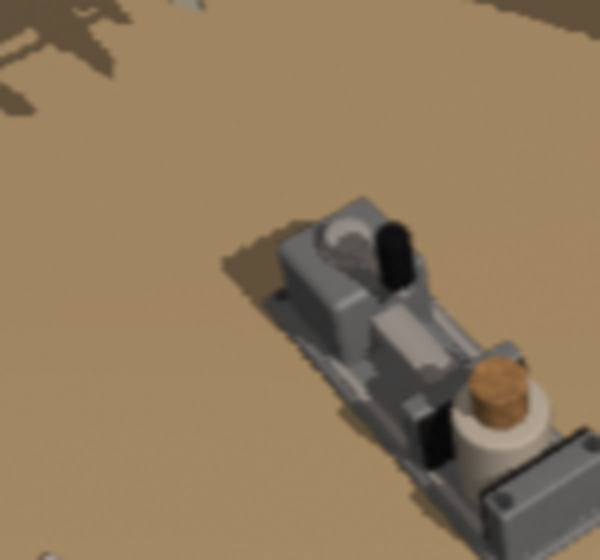

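View pics/k_w.png

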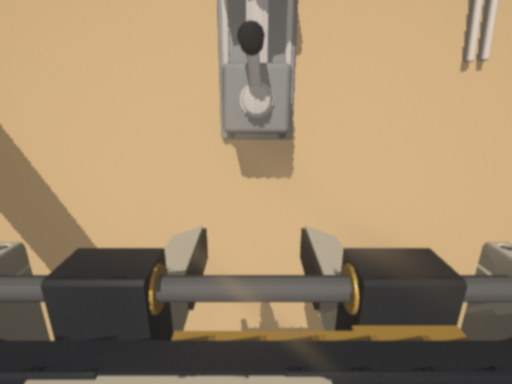

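View pics/k_top.png

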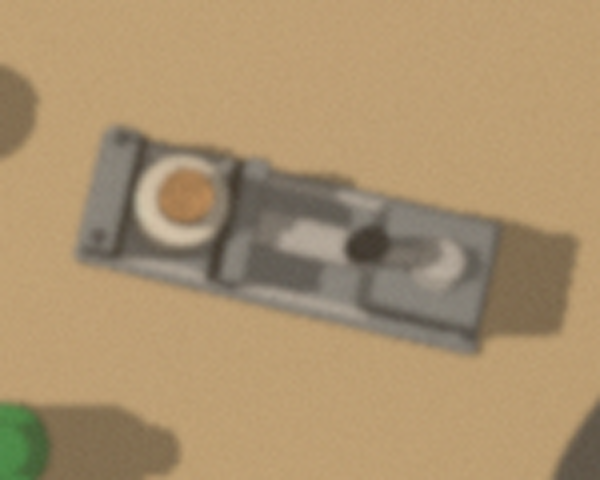

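The pot is upright between both jaws, and the jaw gap looks like one pot diameter. The gripper is clear, so I'm handing in.

```bash
python3 -c "
from cell import robot
print(robot.hand_in(), robot.observe()['time'])"
```

```text
the job is handed in; nothing more can be done
the job is handed in; nothing more can be done
```

I stood the white cork-stoppered pot upright on the vise bed and let go of it. I then turned the crank about 240° clockwise until the pot was clamped, released the knob, moved the gripper clear and handed in at about 14.5 s.

**Tightness:** the knob force rose from about 5 N to 14 N when the pot met the fixed jaw. It reached 24 N with almost no further movement. The crank turn gives a jaw travel of about 42 mm, which fits a gap of one pot diameter.

**Final pictures:** the pot is upright between both jaws, the crank has stayed where I left it, and the arm is clear with about 0 N on the wrist.

**What disagreed:** the cameras put the crank axis 3–5 mm off my first vise fit, and the fixed jaw about 3 mm off. I corrected the axis while turning and left the placing as it was. I judged the clamping from the knob force and the pictures, and did not pull on the pot to test it.

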